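Blow off the bone carving with the two-stage duster

TASK

Pick up the cordless duster without pressing its trigger and lay it gently on its side between the pegs of the jig board, flat on the two cork rests with the nozzle pointing at the white carving, and let go. Then take it again across handle and trigger: ease the orange trigger in to its first pressure point, pause there for about a second, squeeze on past it right into the second stage for about a second, and let go, leaving the duster in the jig. Do not touch the carving with anything and leave the other things on the bench where they are.

Things in the scene. Friction and masses are not known exactly. Their poses are not given: they have to be found in the camera images.
- duster: Loose cordless air duster, about 0.4 kg, like a small pistol drill, lying on its side throughout. Origin under the housing on the underside; z up, x the blowing direction, handle towards -y. Teal housing 130 x 46 x 46 mm (x -75 to 55, y -23 to 23, z 0 to 46). Black handle x -56 to -24, y -23 to -119, z 6 to 40 mm. Centre of mass near x -20, y -46 mm
- nozzle (a point): Tip of the duster's black nozzle, duster frame (105, 0, 23) mm; axes as the duster. The nozzle is 20 mm in diameter from x 55 to 90 mm, then tapers to 12 mm at the tip
- housing (a point): Middle of the flat-sided teal housing ahead of the trigger, duster frame (30, 0, 23) mm: place to take it for carrying, fingers closing along the duster's y on 46 mm, with a firm grip (about 40 N) as it is off the centre of mass; axes as the duster
- handle (a point): Place to squeeze, duster frame (-35, -58, 23) mm, axes as the duster: fingers closing along the duster's x, one on the back of the handle, one on the trigger. The point is midway between them when fully squeezed (5 mm off at rest). Width over handle and trigger: 52 mm at rest, 46 mm at the pressure point, 41 mm fully squeezed
- trigger (a point): Middle of the front face of the orange trigger plate, at rest at duster frame (-4, -58, 23) mm; it moves with the trigger. The plate is 8 x 38 x 26 mm (x, y, z) and is pressed towards the duster's -x, towards the handle
- battery (a point): Middle of the duster's black battery foot, duster frame (-35, -137, 23) mm; the foot is a box of 86 x 36 x 46 mm (x, y, z) at the end of the handle
- duster_trigger (a joint): First-stage travel of the trigger in m: 0 released, 0.006 at the pressure point. Light spring: 1 N rising to 4 N. First stage and second stage travel add up
- duster_valve (a joint): Second-stage travel in m: 0 until the squeeze passes the pressure point, 0.005 fully squeezed. It starts to move at 10 N and is fully in at 15 N. Both springs return the trigger by themselves
- jig: Fixed plywood jig board 310 x 225 x 10 mm (x -100 to 210, y -180 to 45). Origin on the bench; x is the blowing direction towards the carving, z up. A duster lying right has its origin at (0, 0, 24) mm and the same axes, on two cork rests, tops 24 mm above the bench: x -70 to 50, y -22 to 22 and x -65 to -5, y -156 to -120 mm. Under the handle there is only the board
- cradle (a point): Where the duster's origin belongs: jig frame (0, 0, 24) mm; axes as the jig. Round it stand six wooden pegs, 10 mm in diameter, round tops, 3 to 6 mm of play all round. Jig frame x, y in mm: (75, 19) and (75, -19) beside the nozzle, 64 mm high; (-60, 32) along the housing, (-84, -138) and (14, -138) beside the battery, (-35, -165) at its foot, 50 mm high
- aim (a point): Where the tip of the nozzle belongs: jig frame (105, 0, 47) mm; axes as the jig
- carving: White bone fish-hook carving, about 30 x 50 mm, on a brass post fixed at jig frame (163, 0) mm, up to 81 mm above the bench; origin on the bench at its foot; not to be touched. A clear three-sided dust screen on the jig stands round it (jig frame x 163 to 205, y -62 to 45 mm, 55 mm high)
- pliers: Bystander: pliers with yellow handles, 175 mm, lying; origin underneath the pivot region
- tape: Bystander: white roll, 90 mm across, 25 mm high; origin under its centre
- sanding_block: Bystander: cork sanding block 45 x 85 x 28 mm; origin under its centre
- bone_blank: Bystander: white bone blank 85 x 30 x 10 mm; origin under its centre
- glue: Bystander: white glue bottle, 54 mm across, 130 mm high; origin under its centre
- jar: Bystander: amber jar, 66 mm across, 85 mm high; origin under its centre
- screwdriver: Bystander: screwdriver with red handle, 170 mm, lying along its x; origin underneath its middle

How it is judged:
By the outcome, as a careful person would: the job done as asked, in the order asked, and still so for the second after the job is handed in, with the robot touching nothing.
It also fails if it takes over 56 s, if anything falls off the work surface, if the arm or the gripper's body presses on something with over 40 N, if the wrist force passes 120 N, or if a joint passes its speed limit or range.

ROBOT

A 7-joint arm with a two-finger parallel gripper is mounted at the origin on the work surface. World frame = base frame: x ahead of the robot, y to its left, z up, the work surface at z = 0. Lengths are in m, angles in rad, forces in N, time in s.
With the tool pointing down it reaches from about 0.4 to 0.85 m from the base axis. Payload 10.4 kg.
Tool frame: the origin (TCP) lies on the mounting face of the last link; the fingertips stand r.tips_ahead ahead of it and the grasp point (between the pads) lies 164 mm ahead of it (r.tips_ahead is the distance from the TCP to the fingertips, in m); z points along the fingers, y is the line along which they close (so a half turn about z gives the same grasp; the last joint's range is limited). The gripper opens to 87 mm and grips with 3 to 60 N. Pads are 19 mm wide; open, the fingers measure 117 mm over their backs; the gripper's body (75 mm by 190 mm) begins 51 mm behind the grasp point.
Start: joints at [-1.26, 0.332, -0.065, 1.46, 0.022, 1.35, -0.088], TCP at [0.205, 0.591, 0.405] pointing down, gripper open.
Joint ranges: [-2.6, 2.6], [-0.5, 2.12], [-1.47, 1.34], [0.16, 2.42], [-1.27, 4.41], [0.06, 2.06], [-2.6, 2.6]. Speed limits (rad/s): [2.22, 2.22, 2.79, 2.79, 3.14, 3.14, 3.14].

INTERFACE

Orientations are given as a unit quaternion [x, y, z, w].
In Python, from bench import telemetry, imaging, job, r gives the robot as it stands.
- The arm moves only by the tool move_arm, never from a script. Its argument "steps" is a list of rows, each an object of numbers: "dx", "dy", "dz": the shift along the tool's x, y, z in cm; "spin": the turn about the tool's z in rad. In form: [{"dx": .., "dy": .., "dz": .., "spin": ..}, ...]. A call has 1 to 12 rows; each row shifts and turns the commanded pose from where the row before left it, along the tool's axes as they then stand; what a row does not reach is not made up. A row lasts 1/10 s, in which the tool goes at most 50 mm and 8.59 degrees, less where a joint would pass 70% of its speed; a pose out of reach is approached as far as the arm can. A call with a gripper value outside its range is refused whole. "claw" is the finger opening in cm, from 0 to 8.7, set as the call begins (left out, the last holds). The fingers move at their own pace and stop on an object; "squeeze" is the grip in N (left out, the last holds). Time passes only in rows, so rows that do not move let the fingers close. It gives the time, the measured TCP pose, the force, the opening and the grip force at its end, in the units of the state.
- telemetry.read_state(): the state, without advancing time (a new reading comes with each control period).
- imaging.camera(name): name is "scene" or "top" or "wrist"; returns a dict with "img" (480x640x3 uint8, red, green, blue), "camera_matrix" (3x3 intrinsics, pixels), "D" ([k1, k2, p1, p2, k3] as OpenCV has them; the pictures are not rectified), "R" (3x3) and "t" (3): a world point X has camera coordinates R X + t. Camera axes: x right, y down, z forward; pixel columns grow to the right and rows downward; lengths in m; the calibration is good to about 2 mm. A picture is of the moment at which its call begins. There is no depth.
- job.close_job(): hands the job in; it is judged then, once.
The state is a dict: "time": time; "joint_positions": joint angles; "joint_vel": joint speeds; "joint_torque": joint torques, N m; "ee_pos": TCP position; "eef_rot": TCP orientation; "ft_force": force on the tool from outside, world axes, zero at the start; "torque": the same for the moment, N m; "width": finger opening in m; "grip_force": force on a finger pad.
Only numpy, scipy, OpenCV 4.12 (cv2) and the standard library are available. Lean on these libraries where they do the work, as an engineer would, in place of code of your own. Each camera call takes 0.05 s, during which the arm holds its last target. There are 200 camera calls.

## Working session

There is one attempt and no reset: what is moved stays moved. The work goes in short steps, Python scripts to look and compute and a tool call to move; the robot and the scene stay as the last step left them, time stands still between calls to the robot, and variables do not carry over. Pictures are saved under pics/ and viewed, at most 14 in all, crops included, and the job is handed in when it is done.

Besides the shell and the picture viewer there is one more tool, called after "Call:" by a JSON object that holds its "method" and its "body", one argument or row to a line. move_arm: Moves the arm, as the interface text tells. Its arguments: {"type":"object","properties":{"steps":{"type":"array","items":{"type":"object","properties":{"dx":{"type":"number"},"dy":{"type":"number"},"dz":{"type":"number"},"spin":{"type":"number"}}}},"claw":{"type":"number"},"squeeze":{"type":"number"}},"required":["steps"]}

```bash
mkdir -p pics; ls; python3 - <<'E'
from bench import telemetry, imaging, job, r
import cv2,pickle
s=telemetry.read_state();print(s, r.tips_ahead)
d={}
for n in("scene","top"):
    c=imaging.camera(n);d[n]=c
    cv2.imwrite(f"pics/{n}0.png",c["img"][:,:,::-1]);print(n,c["camera_matrix"],c["D"],c["R"],c["t"])
pickle.dump(d,open("cams0.pkl","wb"))
E
```

```text
pics
{'time': 0.0, 'joint_positions': array([-1.25962461,  0.33286674, -0.06469785,  1.4609477 ,  0.021615  ,
        1.34989051, -0.08854262]), 'joint_vel': array([ 0.00090626, -0.00017542, -0.0007524 , -0.00060232, -0.00052586,
       -0.0003659 , -0.00058077]), 'joint_torque': array([-1.56450747e-04, -6.23255324e+01,  2.47121870e-02, -3.89897096e+01,
       -6.12785085e-02,  3.99994024e-02,  1.55852977e-04]), 'ee_pos': array([0.20471079, 0.59038658, 0.40395391]), 'eef_rot': array([ 1.66122219e-01,  9.86104917e-01, -7.03894631e-04, -7.74117886e-05]), 'ft_force': array([-0.20968563,  0.09834952, -0.07199958]), 'torque': array([-0.00459901, -0.05273061, -0.00144864]), 'grip_force': 0.0, 'width': 0.08687961508139955} 0.1822
scene [[559.72380965   0.         329.07804564]
 [  0.         559.72380965 240.66067009]
 [  0.           0.           1.        ]] [-5.89800774e-05  0.00000000e+00  0.00000000e+00  0.00000000e+00
  0.00000000e+00] [[ 0.80657545  0.59081232  0.01941254]
 [ 0.3973172  -0.51751589 -0.75783663]
 [-0.43769291  0.61896536 -0.6521555 ]] [-0.46718557 -0.18760655  1.94136161]
top [[533.55173118   0.         324.76949516]
 [  0.         533.55173118 233.75440521]
 [  0.           0.           1.        ]] [0.04915301 0.         0.         0.         0.        ] [[-9.25643001e-03 -9.99957158e-01 -3.60921699e-05]
 [-9.85021715e-01  9.12439014e-03 -1.72188754e-01]
 [ 1.72181706e-01 -1.55830158e-03 -9.85063973e-01]] [-0.00211041  0.56150106  1.19215297]
```

View pics/scene0.png

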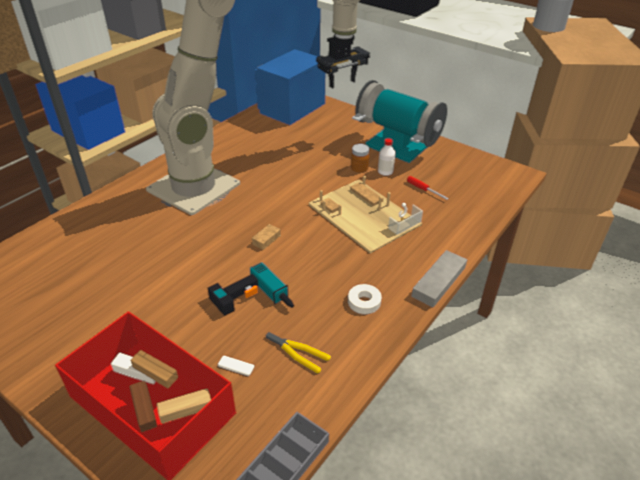

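View pics/top0.png

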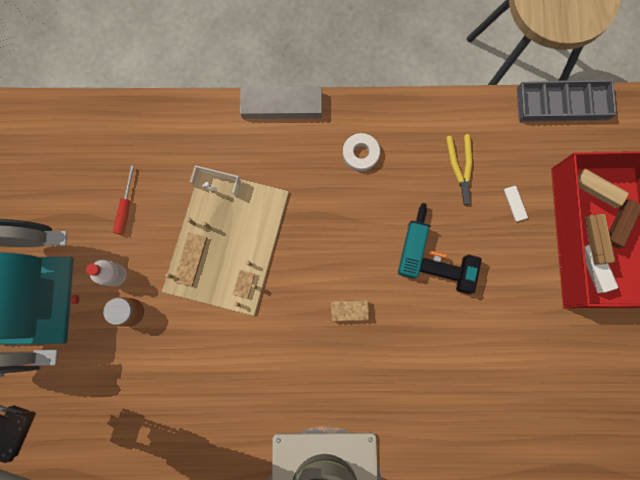

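The scene view shows the duster at about (250,290) and the jig at (370,215). In the top view the duster's teal housing is at (415,250), its trigger at (438,257), and the battery at (469,274). The jig board's corners are near (195,168), (289,190), (255,315) and (162,292), with the carving at (208,186).

```bash
cat > h.py <<'E'
import cv2,numpy as np
from scipy.spatial.transform import Rotation as Ro
def ray(c,uv,z):
    p=cv2.undistortPoints(np.array(uv,float).reshape(-1,1,2),c["camera_matrix"],np.array(c["D"])).reshape(-1,2)
    d=np.c_[p,np.ones(len(p))]@c["R"]; C=-c["R"].T@c["t"]
    return C+d*((z-C[2])/d[:,2])[:,None]
def proj(c,X):
    return cv2.projectPoints(np.array(X,float).reshape(-1,1,3),cv2.Rodrigues(c["R"])[0],c["t"],c["camera_matrix"],np.array(c["D"]))[0].reshape(-1,2)
def blob(m,roi=None):
    m=m.astype(np.uint8)
    if roi: 
        k=np.zeros_like(m);x0,y0,x1,y1=roi;k[y0:y1,x0:x1]=1;m=m*k
    cs=cv2.findContours(m,cv2.RETR_EXTERNAL,cv2.CHAIN_APPROX_NONE)[0]
    return max(cs,key=cv2.contourArea)
def cen(c): M=cv2.moments(c);return np.array([M["m10"],M["m01"]])/M["m00"]
def hsv(img): return cv2.cvtColor(img,cv2.COLOR_RGB2HSV).astype(int)
def frame(o,a,pts):
    pts=np.atleast_2d(pts);R=Ro.from_euler("z",a).as_matrix();return np.array(o)+pts@R.T
E
python3 - <<'E'
from h import *
import pickle
c=pickle.load(open("cams0.pkl","rb"))["top"];im=c["img"];H=hsv(im)
teal=(abs(H[...,0]-90)<12)&(H[...,1]>100)&(H[...,2]>50)
b=blob(teal,(380,190,445,300));rc=cv2.minAreaRect(b);bx=cv2.boxPoints(rc)
print("teal rect",rc,ray(c,bx,.046)[:,:2].round(4).tolist(), ray(c,[rc[0]],.046))
dark=(H[...,2]<60)
for n,roi in(("batt",(440,240,500,310)),("noz",(412,190,435,228))):
    k=blob(dark,roi);r=cv2.minAreaRect(k);print(n,r,cv2.boxPoints(r).round(1).tolist(),ray(c,[cen(k)],.023))
for i in((240,200),(250,250)): print(i,H[i[1],i[0]])
org=(H[...,0]<16)&(H[...,0]>5)&(H[...,1]>215)&(H[...,2]>180)
k=blob(org,(425,245,455,270));print("org",cen(k),ray(c,[cen(k)],.036))
crop=cv2.resize(np.hstack([im[150:330,150:300],im[190:310,380:500].repeat(1,0)[:, :] if 0 else cv2.copyMakeBorder(im[190:310,380:500],0,60,0,0,0)]),None,fx=2.9,fy=2.9,interpolation=cv2.INTER_CUBIC)
cv2.imwrite("pics/crop0.png",crop[:,:,::-1])
E
```

```text
teal rect ((413.6404113769531, 249.7246856689453), (20.61212158203125, 54.19114685058594), 12.994616508483887) [[0.4669, -0.1736], [0.5903, -0.2061], [0.5789, -0.2524], [0.4559, -0.2192]] [[ 0.52248728 -0.21273166  0.046     ]]
batt ((458.2884521484375, 272.0577087402344), (39.81157684326172, 38.046531677246094), 11.309932708740234) [[435.0, 286.79998779296875], [442.5, 249.5], [481.5, 257.29998779296875], [474.1000061035156, 294.6000061035156]] [[ 0.46881988 -0.32956402  0.023     ]]
noz ((424.10589599609375, 214.22824096679688), (15.524173736572266, 20.226518630981445), 14.931416511535645) [[414.0, 222.0], [419.20001220703125, 202.5], [434.20001220703125, 206.5], [429.0, 226.0]] [[ 0.61070981 -0.23845307  0.023     ]]
(240, 200) [ 19  90 192]
(250, 250) [ 19  86 207]Traceback (most recent call last):
  File "<stdin>", line 12, in <module>
  File "h.py", line 14, in blob
    return max(cs,key=cv2.contourArea)
ValueError: max() iterable argument is empty
```

```bash
python3 - <<'E'
from h import *
import pickle
c=pickle.load(open("cams0.pkl","rb"))["top"];im=c["img"];H=hsv(im)
bd=(H[...,1]<112)&(H[...,2]>150)&(H[...,0]>14)
bd=cv2.morphologyEx(bd.astype(np.uint8),cv2.MORPH_CLOSE,np.ones((9,9)))
bd=cv2.morphologyEx(bd,cv2.MORPH_OPEN,np.ones((9,9)))
k=blob(bd,(140,150,310,330));rc=cv2.minAreaRect(k);bx=cv2.boxPoints(rc);P=ray(c,bx,.010)[:,:2]
print(rc,bx.round(1).tolist(),P.round(4).tolist(),np.linalg.norm(np.diff(P,axis=0),axis=1))
g=im[150:330,150:300].copy();cv2.drawContours(g,[k-np.array([150,150])],-1,(255,0,0),1)
crop=cv2.resize(np.hstack([g,cv2.copyMakeBorder(im[190:310,390:500],0,60,0,0,0)]),None,fx=3,fy=3,interpolation=cv2.INTER_CUBIC)
cv2.imwrite("pics/crop0.png",crop[:,:,::-1])
E
```

```text
((224.80401611328125, 240.76077270507812), (95.265380859375, 132.13848876953125), 15.679524421691895) [[161.10000610351562, 291.5], [196.8000030517578, 164.3000030517578], [288.5, 190.0], [252.8000030517578, 317.20001220703125]] [[0.4344, 0.3774], [0.7436, 0.304], [0.677, 0.0798], [0.3722, 0.1622]] [0.31777935 0.23391582 0.31572371]
```

View pics/crop0.png

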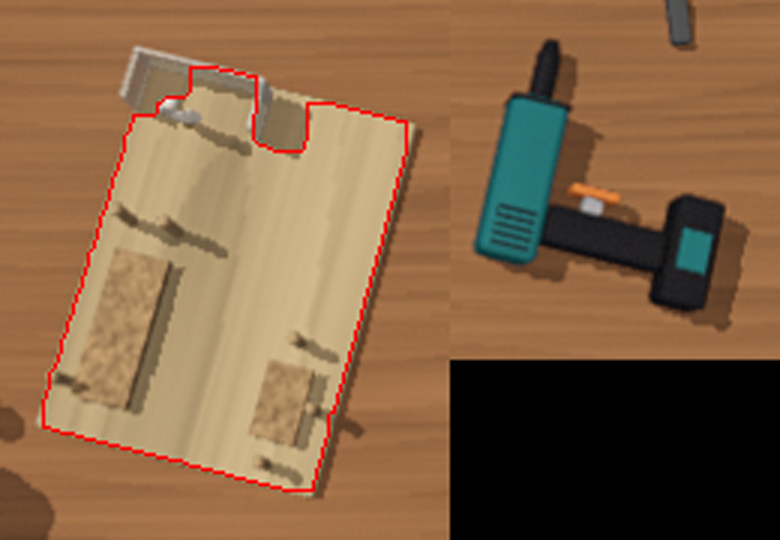

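The board contour follows the jig's left, right and bottom edges. Crop corners are (42,425), (315,492) and (412,123). Pegs and both cork rests are visible, and the duster lies almost parallel to the jig.

```bash
cat >> h.py <<'E'
def delta(s,grasp,psi):
    """grasp xyz wanted, psi = world angle of tool y. -> cm in tool axes after the spin, spin"""
    R=Ro.from_quat(s["eef_rot"]).as_matrix();y=R[:,1];cur=np.arctan2(y[1],y[0])
    sp=-((psi-cur+np.pi)%(2*np.pi)-np.pi)
    g=s["ee_pos"]+R[:,2]*.164
    R2=R@Ro.from_euler("z",sp).as_matrix()
    print("grasp now",g.round(4),"psi",cur.round(4),"tilt",R[:2,2].round(4),"-> d cm",((np.array(grasp)-g)@R2*100).round(2),"spin",round(sp,4))
def fit(local,world):
    l=np.array(local)[:,:2];w=np.array(world)[:,:2];lc=l-l.mean(0);wc=w-w.mean(0)
    a=np.arctan2((lc[:,0]*wc[:,1]-lc[:,1]*wc[:,0]).sum(),(lc*wc).sum())
    R=np.array([[np.cos(a),-np.sin(a)],[np.sin(a),np.cos(a)]]);o=w.mean(0)-R@l.mean(0)
    return o,a,(l@R.T+o-w)*1000
E
python3 - <<'E'
from h import *
import pickle
from bench import telemetry
c=pickle.load(open("cams0.pkl","rb"))["top"]
W=ray(c,[(164,291.7),(255,314),(287.3,191)],.01)
print("jig",fit([(-.1,.045),(-.1,-.18),(.21,-.18)],W))
s=telemetry.read_state();delta(s,(.50,.22,.24),1.305)
E
```

```text
jig (array([0.51849799, 0.30614492]), np.float64(-0.24706097357332157), array([[-1.34498552,  3.63858115],
       [-2.13796834, -1.11786126],
       [ 3.48295386, -2.52071989]]))
grasp now [0.2047 0.5902 0.2401] psi 1.2371 tilt [-0.0004 -0.0012] -> d cm [-38.22 -27.96   0.04] spin -0.0679
```

Call:
{"method": "move_arm", "body": {
  "steps": [
    {"spin":-0.068},
    {"dx":-3.8,"dy":-2.8},
    {"dx":-3.8,"dy":-2.8},
    {"dx":-3.8,"dy":-2.8},
    {"dx":-3.8,"dy":-2.8},
    {"dx":-3.8,"dy":-2.8},
    {"dx":-3.8,"dy":-2.8},
    {"dx":-3.8,"dy":-2.8},
    {"dx":-3.8,"dy":-2.8},
    {"dx":-3.8,"dy":-2.8},
    {"dx":-3.8,"dy":-2.8},
    {}
  ]
}}

```text
$.steps[0]: bad value
```

```bash
python3 - <<'E'
from h import *
from bench import telemetry,imaging
import pickle
c=imaging.camera("wrist");cv2.imwrite("pics/w1.png",c["img"][:,:,::-1]);pickle.dump(c,open("w1.pkl","wb"))
print(c["camera_matrix"],c["D"],-c["R"].T@c["t"],c["R"])
s=telemetry.read_state();delta(s,(.561,-.223,.20),1.305);print(s["joint_positions"],s["time"])
print(proj(c,frame((.5185,.3061,0),-.247,[(0,0,.024),(.075,.019,.064),(.075,-.019,.064),(-.1,.045,.01),(-.1,-.18,.01),(.21,-.18,.01)])).round())
E
```

```text
[[353.81300595   0.         318.58149168]
 [  0.         353.81300595 242.33367633]
 [  0.           0.           1.        ]] [-0.06204748  0.          0.          0.          0.        ] [0.13216499 0.61572971 0.38345828] [[ 0.32839968  0.9445381  -0.00119556]
 [ 0.90664072 -0.31486795  0.28082162]
 [ 0.26487028 -0.09330567 -0.95975923]]
grasp now [0.2047 0.5902 0.2402] psi 1.237 tilt [-0.0003 -0.001 ] -> d cm [-55.74 -69.1    4.09] spin -0.068
[-1.25957867  0.33270388 -0.06471691  1.46073801  0.02159065  1.34990471
 -0.08850827] 0.15
[[201. 490.]
 [217. 553.]
 [191. 553.]
 [222. 425.]
 [ 65. 430.]
 [128. 569.]]
```

View pics/w1.png

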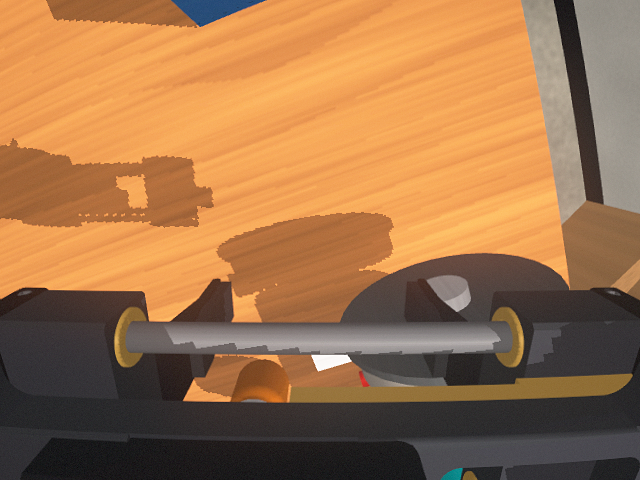

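The wrist view shows no jig yet, only bench, a grinder wheel at (450,300), and the gripper across the lower half. The camera sits on the tool's +x side. The move was refused, so rows seem to need all four keys.

Call:
{"method": "move_arm", "body": {
  "steps": [
    {"dx":0,"dy":0,"dz":0,"spin":-0.068},
    {"dx":-1.3,"dy":-4.8,"dz":0,"spin":0},
    {"dx":-1.3,"dy":-4.8,"dz":0,"spin":0},
    {"dx":-1.3,"dy":-4.8,"dz":0,"spin":0},
    {"dx":-1.3,"dy":-4.8,"dz":0,"spin":0},
    {"dx":-1.3,"dy":-4.8,"dz":0,"spin":0},
    {"dx":-4.6,"dy":0.3,"dz":0,"spin":0},
    {"dx":-4.6,"dy":0.3,"dz":0,"spin":0},
    {"dx":-4.6,"dy":0.3,"dz":0,"spin":0},
    {"dx":-4.6,"dy":0.3,"dz":0,"spin":0},
    {"dx":-4.6,"dy":0.3,"dz":0,"spin":0}
  ],
  "claw": 8.7,
  "squeeze": 5
}}

```text
time: 1.25
ee_pos: [0.4319, 0.2952, 0.4048]
eef_rot: [0.132, 0.991, 0.0, 0.0]
ft_force: [-0.7, 0.3, 0.8]
width: 0.0869
grip_force: 0.0
```

Call:
{"method": "move_arm", "body": {
  "steps": [
    {"dx":-4.6,"dy":0.3,"dz":0,"spin":0},
    {"dx":-4.6,"dy":0.3,"dz":0,"spin":0},
    {"dx":-4.6,"dy":0.3,"dz":0,"spin":0},
    {"dx":-4.6,"dy":0.3,"dz":0,"spin":0},
    {"dx":-4.6,"dy":0.3,"dz":0,"spin":0},
    {"dx":0,"dy":0,"dz":0,"spin":0},
    {"dx":0,"dy":0,"dz":0,"spin":0},
    {"dx":0,"dy":0,"dz":0,"spin":0}
  ]
}}

```text
time: 2.05
ee_pos: [0.6555, 0.2506, 0.4048]
eef_rot: [0.132, 0.991, 0.0, -0.0]
ft_force: [-0.1, 0.1, -0.5]
width: 0.0868
grip_force: 0.0
```

```bash
python3 - <<'E'
from h import *
from bench import telemetry,imaging
import pickle
c=imaging.camera("wrist");cv2.imwrite("pics/w2.png",c["img"][:,:,::-1]);pickle.dump(c,open("w2.pkl","wb"))
s=telemetry.read_state();delta(s,(.685,-.255,.22),1.305);print(s["joint_positions"],s["time"])
print(proj(c,frame((.5185,.3061,0),-.247,[(0,0,.024),(.075,.019,.064),(.075,-.019,.064),(-.1,.045,.01),(-.1,-.18,.01),(.21,-.18,.01)])).round())
E
```

```text
grasp now [0.6552 0.251  0.2413] psi 1.3064 tilt [-0.      0.0011] -> d cm [-16.17 -48.04   2.07] spin 0.0014
[-0.66499908  0.5174826   0.35911342  1.24183319 -0.17804952  1.41226525
  0.98505646] 2.1
[[337.  63.]
 [361. 145.]
 [318. 146.]
 [384. -48.]
 [144. -39.]
 [179. 271.]]
```

View pics/w2.png

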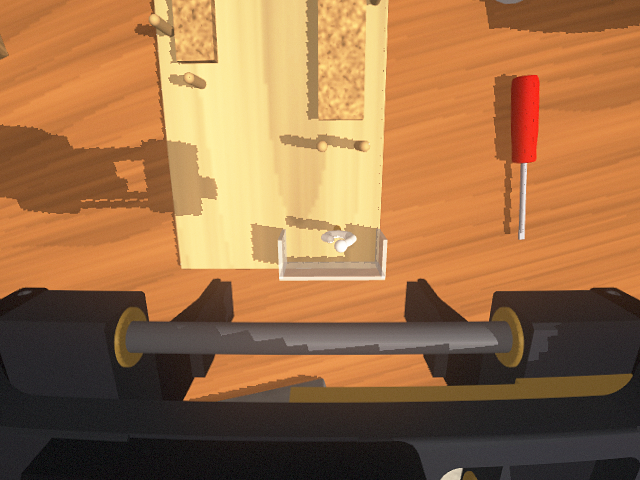

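The wrist view shows the nozzle pegs at (322,145) and (363,145), and the big cork's front corners at (317,119) and (364,119). The battery cork's front corners are at (174,62) and (216,62), the board corner is at (180,268), peg (14,-138) is at (189,78), and the carving is at (340,240).

```bash
python3 - <<'E'
from h import *
import pickle
c=pickle.load(open("w2.pkl","rb"))
D=[(363,145,.075,.019,.063),(322,145,.075,-.019,.063),(317,119,.05,-.022,.024),(364,119,.05,.022,.024),(216,62,-.005,-.12,.024),(174,62,-.005,-.156,.024),(180,269,.21,-.18,.01),(188,78,.014,-.138,.049)]
W=np.vstack([ray(c,[d[:2]],d[4]) for d in D])
o,a,e=fit([d[2:4] for d in D],W);print(o,a,e.round(1))
for n,p in(("housing",(.03,0,0)),("handle",(-.035,-.058,0))):print(n,frame((*o,0),a,p))
E
```

```text
[0.51978791 0.30962715] -0.2576758921166675 [[ 1.2  1.2]
 [ 0.9 -0.7]
 [ 0.3  0.9]
 [-0.3 -0.6]
 [-2.4 -1.9]
 [-0.1  1.9]
 [ 1.2  0.1]
 [-0.7 -0.9]]
housing [[0.54879746 0.30198213 0.        ]]
handle [[0.47116308 0.26246121 0.        ]]
```

Call:
{"method": "move_arm", "body": {
  "steps": [
    {"dx":-1.4,"dy":-4.8,"dz":0.2,"spin":0},
    {"dx":-1.4,"dy":-4.8,"dz":0.2,"spin":0},
    {"dx":-1.4,"dy":-4.8,"dz":0.2,"spin":0},
    {"dx":-1.4,"dy":-4.8,"dz":0.2,"spin":0},
    {"dx":-1.4,"dy":-4.8,"dz":0.2,"spin":0},
    {"dx":-1.4,"dy":-4.8,"dz":0.2,"spin":0},
    {"dx":-1.4,"dy":-4.8,"dz":0.2,"spin":0},
    {"dx":-1.4,"dy":-4.8,"dz":0.2,"spin":0},
    {"dx":-1.4,"dy":-4.8,"dz":0.2,"spin":0},
    {"dx":-1.4,"dy":-4.8,"dz":0.2,"spin":0},
    {"dx":0,"dy":0,"dz":0,"spin":0},
    {"dx":0,"dy":0,"dz":0,"spin":0}
  ]
}}

```text
time: 3.3
ee_pos: [0.6644, -0.2502, 0.3854]
eef_rot: [0.133, 0.991, 0.0, 0.0]
ft_force: [1.1, 1.1, -0.0]
width: 0.0871
grip_force: 0.0
```

```bash
python3 - <<'E'
from h import *
from bench import telemetry,imaging
import pickle
c=imaging.camera("wrist");cv2.imwrite("pics/w3.png",c["img"][:,:,::-1]);pickle.dump(c,open("w3.pkl","wb"))
s=telemetry.read_state();delta(s,(.561,-.223,.023),1.31);print(s["joint_positions"],s["time"])
E
```

```text
grasp now [ 0.6653 -0.2482  0.2214] psi 1.3059 tilt [0.0012 0.0013] -> d cm [10.74 -0.29 19.83] spin -0.0041
[-0.02219873  0.56488892  0.49430773  1.24872453 -0.2628547   1.3896958
  1.75920568] 3.35
```

View pics/w3.png

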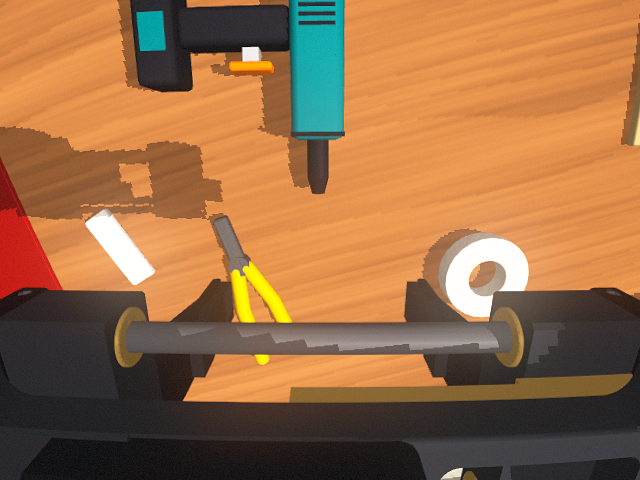

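The wrist view shows the duster nearly aligned with the tool. The housing spans columns 291–344 with its front at about row 135. The nozzle tip is at (319,193), the trigger front at row 73, and the battery corner at (191,90).

```bash
python3 - <<'E'
from h import *
import pickle
from bench import telemetry
c=pickle.load(open("w3.pkl","rb"));im=c["img"];H=hsv(im)
teal=(abs(H[...,0]-90)<14)&(H[...,1]>100)&(H[...,2]>50)
L=[];Rr=[]
for v in range(5,130,5):
    u=np.where(teal[v,270:360])[0]+270;L.append((u.min()-.5,v));Rr.append((u.max()+.5,v))
l=ray(c,L,.046);r=ray(c,Rr,.046)
d=np.r_[l-l.mean(0),r-r.mean(0)][:,:2];a=np.arctan2(*np.linalg.svd(d)[2][0][::-1]);a=(a+np.pi/2)%np.pi-np.pi/2
n=np.array([-np.sin(a),np.cos(a)]);x=np.array([np.cos(a),np.sin(a)])
print("yaw",a,"width",(l-r)[:,:2].mean(0)@n, "ymid",(l.mean(0)+r.mean(0))[:2]@n/2)
col=np.where(teal[:,318])[0];print("front rows",col.max(), [H[v,318].tolist() for v in range(128,142,2)])
dk=H[...,2]<75
k=np.zeros_like(dk);k[140:215,300:340]=1
t=blob((dk&(k>0)));q=t.reshape(-1,2);tip=q[q[:,1]>=q[:,1].max()-1].mean(0);print("tip px",tip)
T=ray(c,[tip+[0,.5]],.023)[0];F=ray(c,[(318,col.max()+.5)],.046)[0]
print("x from tip",T[:2]@x-.105,"x from front",F[:2]@x-.055, "tip y",T[:2]@n)
org=(H[...,0]>8)&(H[...,0]<20)&(H[...,1]>230)&(H[...,2]>150);u=np.argwhere(org[55:85,225:280])+[55,225];print("org",u.min(0),u.max(0),ray(c,[(252,u[:,0].max()+.5)],.036)[0,:2]@x+.004)
ym=(l.mean(0)+r.mean(0))[:2]@n/2
for nm,xo in(("tip",T[:2]@x-.105),("front",F[:2]@x-.055)):
    o=xo*x+ym*n;hp=frame((*o,0),a,(.03,0,.023))[0];print(nm,"origin",o,hp);
delta(telemetry.read_state(),hp,a+np.pi/2)
E
```

```text
yaw -0.25854060411862934 width -0.0441346284592999 ymid -0.07195840217487229
front rows 138 [[90, 183, 174], [90, 186, 178], [4, 59, 73], [8, 45, 68], [90, 125, 116], [88, 143, 121], [15, 36, 71]]
tip px [309.         178.33333333]
x from tip 0.5612203876334899 x from front 0.5739591466756934 tip y -0.08043825588331557
org [ 61 229] [ 74 273] 0.5784639956051897
tip origin [ 0.52417014 -0.21305398] [ 0.55317306 -0.22072408  0.023     ]
front origin [ 0.53648552 -0.2163109 ] [ 0.56548844 -0.223981    0.023     ]
grasp now [ 0.6653 -0.2482  0.2214] psi 1.3059 tilt [0.0012 0.0013] -> d cm [10.28 -0.24 19.83] spin -0.0063
```

Call:
{"method": "move_arm", "body": {
  "steps": [
    {"dx":3.4,"dy":-0.24,"dz":0,"spin":-0.006},
    {"dx":3.4,"dy":0,"dz":2,"spin":0},
    {"dx":3.3,"dy":0,"dz":4,"spin":0},
    {"dx":0,"dy":0,"dz":4,"spin":0},
    {"dx":0,"dy":0,"dz":4,"spin":0},
    {"dx":0,"dy":0,"dz":2.4,"spin":0},
    {"dx":0,"dy":0,"dz":2,"spin":0},
    {"dx":0,"dy":0,"dz":1.4,"spin":0},
    {"dx":0,"dy":0,"dz":0,"spin":0},
    {"dx":0,"dy":0,"dz":0,"spin":0},
    {"dx":0,"dy":0,"dz":0,"spin":0}
  ]
}}

```text
time: 4.45
ee_pos: [0.5687, -0.2259, 0.1896]
eef_rot: [0.129, 0.992, 0.0, 0.001]
ft_force: [0.3, 0.2, 0.1]
width: 0.0871
grip_force: 0.0
```

```bash
python3 - <<'E'
from h import *
from bench import telemetry,imaging
s=telemetry.read_state();delta(s,(.5674,-.2245,.023),1.3123)
E
```

```text
grasp now [ 0.5691 -0.2259  0.0256] psi 1.3115 tilt [ 0.0021 -0.0002] -> d cm [0.2  0.09 0.26] spin -0.0008
```

Call:
{"method": "move_arm", "body": {
  "steps": [
    {"dx":0.1,"dy":0.1,"dz":0.25,"spin":0},
    {"dx":0,"dy":0,"dz":0,"spin":0},
    {"dx":0,"dy":0,"dz":0,"spin":0},
    {"dx":0,"dy":0,"dz":0,"spin":0},
    {"dx":0,"dy":0,"dz":0,"spin":0},
    {"dx":0,"dy":0,"dz":0,"spin":0},
    {"dx":0,"dy":0,"dz":0,"spin":0},
    {"dx":0,"dy":0,"dz":0,"spin":0},
    {"dx":0,"dy":0,"dz":0,"spin":0},
    {"dx":0,"dy":0,"dz":0,"spin":0}
  ],
  "claw": 0,
  "squeeze": 10
}}

```text
time: 5.45
ee_pos: [0.5674, -0.2248, 0.1857]
eef_rot: [0.13, 0.992, 0.0, 0.0]
ft_force: [-0.4, 0.8, -0.0]
width: 0.0459
grip_force: 10.0
```

Call:
{"method": "move_arm", "body": {
  "steps": [
    {"dx":0,"dy":0,"dz":0,"spin":0},
    {"dx":0,"dy":0,"dz":0,"spin":0},
    {"dx":0,"dy":0,"dz":0,"spin":0},
    {"dx":0,"dy":0,"dz":0,"spin":0}
  ],
  "squeeze": 42
}}

```text
time: 5.85
ee_pos: [0.5674, -0.2248, 0.1857]
eef_rot: [0.13, 0.992, 0.0, 0.0]
ft_force: [-0.2, 0.3, 0.7]
width: 0.0458
grip_force: 42.0
```

Call:
{"method": "move_arm", "body": {
  "steps": [
    {"dx":0,"dy":0,"dz":-0.3,"spin":0},
    {"dx":0,"dy":0,"dz":-0.7,"spin":0},
    {"dx":0,"dy":0,"dz":-1.5,"spin":0},
    {"dx":0,"dy":0,"dz":-2.5,"spin":0},
    {"dx":0,"dy":0,"dz":-2.5,"spin":0},
    {"dx":0,"dy":0,"dz":-2.5,"spin":0},
    {"dx":0,"dy":0,"dz":-1.5,"spin":0},
    {"dx":0,"dy":0,"dz":-0.5,"spin":0},
    {"dx":0,"dy":0,"dz":0,"spin":0},
    {"dx":0,"dy":0,"dz":0,"spin":0}
  ]
}}

```text
time: 6.85
ee_pos: [0.5671, -0.2245, 0.3046]
eef_rot: [0.129, 0.992, 0.0, -0.001]
ft_force: [0.4, 0.3, -4.0]
width: 0.0459
grip_force: 42.0
```

```bash
python3 - <<'E'
from h import *
from bench import telemetry,imaging
s=telemetry.read_state();delta(s,(.5488,.302,.145),-.258+np.pi/2);print(s["time"],s["torque"],s["width"],s["joint_positions"])
c=imaging.camera("scene");cv2.imwrite("pics/s4.png",cv2.resize(c["img"][200:330,170:340,::-1],None,fx=3,fy=3))
E
```

```text
grasp now [ 0.5668 -0.2245  0.1406] psi 1.3111 tilt [-0.0016  0.0006] -> d cm [15.18 50.44 -0.41] spin -0.0017
6.85 [ 0.14478145 -0.15523946 -0.04939841] 0.0458578167833329 [-0.09458628  0.39874271  0.50070393  1.6491819  -0.20576636  1.14812363
  1.76932508]
```

View pics/s4.png

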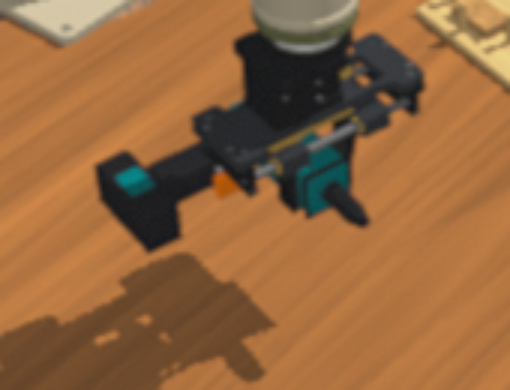

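The duster hangs level in the gripper in the scene crop, with the battery at (140,200) and the nozzle at (350,205). The trigger is free at (225,183).

Call:
{"method": "move_arm", "body": {
  "steps": [
    {"dx":0.5,"dy":1.5,"dz":0,"spin":0},
    {"dx":1.0,"dy":3.2,"dz":0,"spin":0},
    {"dx":1.2,"dy":4.0,"dz":0,"spin":0},
    {"dx":1.2,"dy":4.0,"dz":0,"spin":0},
    {"dx":1.2,"dy":4.0,"dz":0,"spin":0},
    {"dx":1.2,"dy":4.0,"dz":0,"spin":0},
    {"dx":1.2,"dy":4.0,"dz":0,"spin":0},
    {"dx":1.2,"dy":4.0,"dz":0,"spin":0},
    {"dx":1.2,"dy":4.0,"dz":0,"spin":0},
    {"dx":1.2,"dy":4.0,"dz":0,"spin":0}
  ]
}}

```text
time: 7.9
ee_pos: [0.5534, 0.1608, 0.305]
eef_rot: [0.129, 0.992, -0.0, -0.0]
ft_force: [0.6, -0.3, -4.1]
width: 0.0457
grip_force: 42.0
```

Call:
{"method": "move_arm", "body": {
  "steps": [
    {"dx":1.2,"dy":4.0,"dz":0,"spin":0},
    {"dx":1.2,"dy":4.0,"dz":0,"spin":0},
    {"dx":0.9,"dy":3.0,"dz":0,"spin":0},
    {"dx":0.5,"dy":1.6,"dz":0,"spin":0},
    {"dx":0.2,"dy":0.8,"dz":0,"spin":0},
    {"dx":0,"dy":0.3,"dz":0,"spin":0},
    {"dx":0,"dy":0,"dz":0,"spin":0},
    {"dx":0,"dy":0,"dz":0,"spin":0}
  ]
}}

```text
time: 8.7
ee_pos: [0.5515, 0.2994, 0.3057]
eef_rot: [0.131, 0.991, -0.0, 0.0]
ft_force: [0.3, -0.0, -4.2]
width: 0.046
grip_force: 42.0
```

```bash
python3 - <<'E'
from h import *
from bench import telemetry,imaging
import pickle
s=telemetry.read_state();delta(s,(.5488,.302,.145),-.258+np.pi/2);print(s["time"])
d={n:imaging.camera(n) for n in("scene","top","wrist")};pickle.dump(d,open("c5.pkl","wb"))
a=cv2.resize(d["top"]["img"][150:330,150:300],None,fx=2.4,fy=2.4);b=cv2.resize(d["wrist"]["img"],(432*640//480*3//4,432));print(a.shape,b.shape)
cv2.imwrite("pics/m5.png",np.hstack([a,b])[:,:,::-1])
E
```

```text
grasp now [0.5515 0.2992 0.1417] psi 1.3087 tilt [ 0.0002 -0.0007] -> d cm [ 0.33  0.2  -0.33] spin -0.0041
8.7
(432, 360, 3) (432, 432, 3)
```

View pics/m5.png

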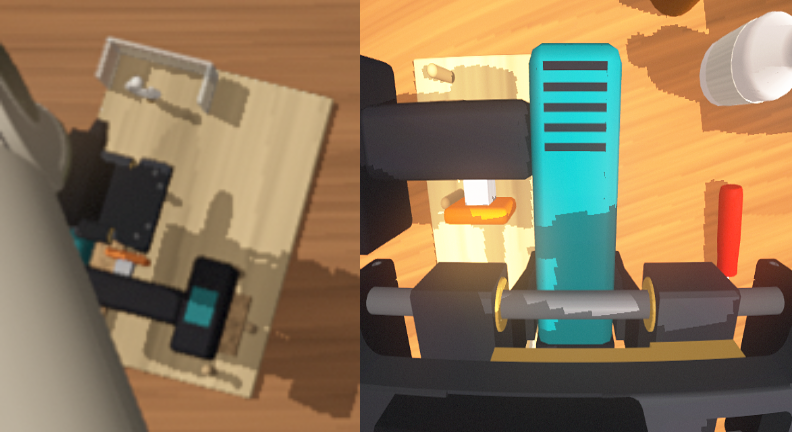

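In the left panel the duster is over the jig, with the battery label at (203,307) and the carving clear at (140,85). In the right panel (wrist) the housing spans columns 530–620, its rear edge is at row 43, and the trigger's front edge is at row 222.

```bash
python3 - <<'E'
from h import *
import pickle
from bench import telemetry
c=pickle.load(open("c5.pkl","rb"))["wrist"];im=c["img"];H=hsv(im)
s=telemetry.read_state();zb=s["ee_pos"][2]-.1857
teal=(abs(H[...,0]-90)<14)&(H[...,1]>100)&(H[...,2]>50)
L=[];Rr=[]
for v in range(80,270,5):
    u=np.where(teal[v,230:420])[0]+230;L.append((u.min()-.5,v));Rr.append((u.max()+.5,v))
l=ray(c,L,zb+.046);r=ray(c,Rr,zb+.046)
for q in(l,r): print("edge yaw",np.polyfit(q[:,0],q[:,1],1)[0])
a=np.arctan((np.polyfit(l[:,0],l[:,1],1)[0]+np.polyfit(r[:,0],r[:,1],1)[0])/2)
x=np.array([np.cos(a),np.sin(a)]);n=np.array([-x[1],x[0]])
print("w",((r-l)[:,:2]@n).mean(),"ymid-grasp",((r+l)[:,:2].mean(0)/2-s["ee_pos"][:2])@n)
g=s["ee_pos"][:2]@x
rows=[np.where(teal[20:,u])[0].min()+20 for u in range(285,350,5)];B=ray(c,[(316,np.median(rows)-.5)],zb+.046)[0];print("rear",np.median(rows),"grasp at duster x",(g-B[:2]@x)-.075)
org=(H[...,0]>8)&(H[...,0]<20)&(H[...,1]>200)&(H[...,2]>150)
k=blob(org,(115,205,240,260)).reshape(-1,2);print("org",k.min(0),k.max(0));
T=ray(c,[(175,k[:,1].max()+.5)],zb+.036)[0];print("trig: grasp at duster x",g-T[:2]@x-.004)
# battery top label heights: roll check through battery front edge is out of view
t=pickle.load(open("c5.pkl","rb"))["top"];Ht=hsv(t["img"]);tl=(abs(Ht[...,0]-90)<14)&(Ht[...,1]>90)&(Ht[...,2]>40)
k=blob(tl,(220,260,250,295));P=ray(t,[cen(k)],zb+.046)[0];print("label rel grasp (duster x,y)",(P[:2]-s["ee_pos"][:2])@x,(P[:2]-s["ee_pos"][:2])@n)
c2=pickle.load(open("c5.pkl","rb"))["scene"];
print("label in scene, predicted for duster z .046:",proj(c2,[P]));Hs=hsv(c2["img"]);ts=(abs(Hs[...,0]-90)<14)&(Hs[...,1]>90)&(Hs[...,2]>40);px=proj(c2,[P])[0].astype(int)
k=blob(ts,(px[0]-10,px[1]-10,px[0]+10,px[1]+10));print(cen(k),cv2.contourArea(k))
E
```

```text
edge yaw -0.21828890977175222
edge yaw -0.3123551388858555
w 0.04176801583554889 ymid-grasp -2.9561236417161754e-05
rear 48.0 grasp at duster x 0.029161044147183804
org [125 227] [165 248]
trig: grasp at duster x 0.03256828048180582
label rel grasp (duster x,y) -0.06691015195816001 -0.13894320846683794
label in scene, predicted for duster z .046: [[331.5830178  167.36250424]]
[331.03921569 167.23137255] 42.5
```

Call:
{"method": "move_arm", "body": {
  "steps": [
    {"dx":0.1,"dy":0.1,"dz":0.3,"spin":-0.004},
    {"dx":0.1,"dy":0.1,"dz":0.8,"spin":0},
    {"dx":0,"dy":0,"dz":1.4,"spin":0},
    {"dx":0,"dy":0,"dz":1.2,"spin":0},
    {"dx":0,"dy":0,"dz":0.4,"spin":0},
    {"dx":0,"dy":0,"dz":0,"spin":0},
    {"dx":0,"dy":0,"dz":0,"spin":0},
    {"dx":0,"dy":0,"dz":0,"spin":0}
  ]
}}

```text
time: 9.65
ee_pos: [0.5498, 0.3036, 0.2653]
eef_rot: [0.128, 0.992, 0.0, 0.0]
ft_force: [0.1, -0.2, -3.9]
width: 0.0457
grip_force: 42.0
```

```bash
python3 - <<'E'
from h import *
from bench import telemetry,imaging
import pickle
o=(.5198,.3096,0)
s=telemetry.read_state();delta(s,frame(o,-.2577,(.031,0,.0457))[0],-.2577+np.pi/2);print(s["time"],s["ft_force"])
d={n:imaging.camera(n) for n in("scene","top","wrist")};pickle.dump(d,open("c6.pkl","wb"))
c=d["wrist"];im=c["img"].copy()
pg=[(75,19,64),(75,-19,64),(-60,32,50),(-84,-138,50),(14,-138,50),(-35,-165,50)]
for p in pg: 
    q=proj(c,frame(o,-.2577,np.array(p)/1000))[0];print(q.round(1));
    if 0<q[0]<640 and 0<q[1]<480: cv2.drawMarker(im,tuple(int(v) for v in q.round()),(255,0,255),0,9,1)
b=cv2.resize(d["top"]["img"][200:330,160:290],None,fx=3,fy=3)
cv2.imwrite("pics/m6.png",np.hstack([cv2.resize(im[:312],None,fx=.65,fy=.65),cv2.resize(b,(203*390//203,203))])[:,:,::-1] if 0 else cv2.resize(im[:400],None,fx=1.25,fy=1.25)[:,:,::-1])
E
```

```text
grasp now [0.5499 0.3037 0.1013] psi 1.3148 tilt [0.0009 0.0006] -> d cm [-0.03 -0.2   5.56] spin 0.0017
9.65 [ 0.12974303 -0.23499277 -3.87064124]
[347.1 353.6]
[282.8 353.6]
[376.  112.6]
[52.9 69.8]
[ 82.3 247.6]
[ 23.2 164.7]
```

View pics/m6.png

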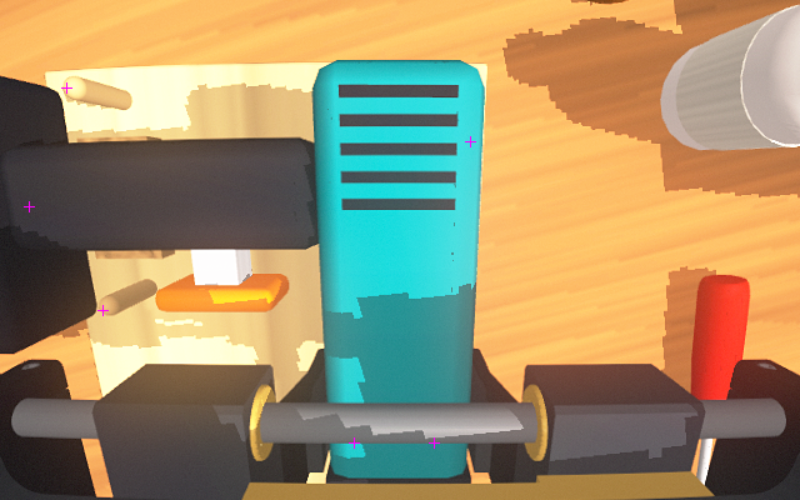

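The predicted markers sit on the visible peg tips at (67,88) and (103,310), so the jig pose is confirmed. The gripper is 2 mm off in y.

Call:
{"method": "move_arm", "body": {
  "steps": [
    {"dx":0,"dy":-0.2,"dz":0.3,"spin":0.002},
    {"dx":0,"dy":0,"dz":0.6,"spin":0},
    {"dx":0,"dy":0,"dz":0.8,"spin":0},
    {"dx":0,"dy":0,"dz":0.8,"spin":0},
    {"dx":0,"dy":0,"dz":0.8,"spin":0},
    {"dx":0,"dy":0,"dz":0.8,"spin":0},
    {"dx":0,"dy":0,"dz":0.5,"spin":0},
    {"dx":0,"dy":0,"dz":0.2,"spin":0},
    {"dx":0,"dy":0,"dz":0,"spin":0},
    {"dx":0,"dy":0,"dz":0,"spin":0},
    {"dx":0,"dy":0,"dz":0,"spin":0}
  ]
}}

```text
time: 10.9
ee_pos: [0.5492, 0.3017, 0.2172]
eef_rot: [0.129, 0.992, 0.0, 0.0]
ft_force: [0.7, -0.6, -3.9]
width: 0.0458
grip_force: 42.0
```

```bash
python3 - <<'E'
from h import *
from bench import telemetry
o=(.5198,.3096,0)
s=telemetry.read_state();delta(s,frame(o,-.2577,(.031,0,.0457))[0],-.2577+np.pi/2);print(s["ft_force"],s["torque"])
E
```

```text
grasp now [0.5493 0.3018 0.0532] psi 1.313 tilt [0.0007 0.0006] -> d cm [-0.05  0.    0.75] spin -0.0001
[ 0.70487977 -0.58883818 -3.87840604] [ 0.16995702 -0.2230054   0.01620404]
```

No contact so far. 7.5 mm to go, slowly.

Call:
{"method": "move_arm", "body": {
  "steps": [
    {"dx":0,"dy":0,"dz":0.15,"spin":0},
    {"dx":0,"dy":0,"dz":0.15,"spin":0},
    {"dx":0,"dy":0,"dz":0.1,"spin":0},
    {"dx":0,"dy":0,"dz":0.08,"spin":0},
    {"dx":0,"dy":0,"dz":0.06,"spin":0},
    {"dx":0,"dy":0,"dz":0,"spin":0},
    {"dx":0,"dy":0,"dz":0,"spin":0}
  ]
}}

```text
time: 11.6
ee_pos: [0.549, 0.3016, 0.2113]
eef_rot: [0.129, 0.992, 0.0, -0.0]
ft_force: [0.1, -0.9, -3.6]
width: 0.046
grip_force: 42.0
```

Call:
{"method": "move_arm", "body": {
  "steps": [
    {"dx":0,"dy":0,"dz":0.05,"spin":0},
    {"dx":0,"dy":0,"dz":0.05,"spin":0},
    {"dx":0,"dy":0,"dz":0.04,"spin":0},
    {"dx":0,"dy":0,"dz":0,"spin":0},
    {"dx":0,"dy":0,"dz":0,"spin":0}
  ]
}}

```text
time: 12.1
ee_pos: [0.549, 0.3016, 0.2099]
eef_rot: [0.129, 0.992, 0.0, -0.0]
ft_force: [0.2, -0.2, -3.7]
width: 0.0457
grip_force: 42.0
```

Call:
{"method": "move_arm", "body": {
  "steps": [
    {"dx":0,"dy":0,"dz":0.04,"spin":0},
    {"dx":0,"dy":0,"dz":0.04,"spin":0},
    {"dx":0,"dy":0,"dz":0,"spin":0},
    {"dx":0,"dy":0,"dz":0,"spin":0}
  ]
}}

```text
time: 12.5
ee_pos: [0.549, 0.3016, 0.2096]
eef_rot: [0.129, 0.992, 0.0, -0.0]
ft_force: [-4.3, -2.7, 5.5]
width: 0.0458
grip_force: 42.0
```

Call:
{"method": "move_arm", "body": {
  "steps": [
    {"dx":0,"dy":0,"dz":0,"spin":0},
    {"dx":0,"dy":0,"dz":0,"spin":0},
    {"dx":0,"dy":0,"dz":0,"spin":0}
  ],
  "squeeze": 8
}}

```text
time: 12.8
ee_pos: [0.5491, 0.3016, 0.2096]
eef_rot: [0.129, 0.992, 0.0, 0.0]
ft_force: [-3.3, -1.5, 5.8]
width: 0.046
grip_force: 8.0
```

Call:
{"method": "move_arm", "body": {
  "steps": [
    {"dx":0,"dy":0,"dz":0,"spin":0},
    {"dx":0,"dy":0,"dz":0,"spin":0},
    {"dx":0,"dy":0,"dz":0,"spin":0},
    {"dx":0,"dy":0,"dz":0,"spin":0},
    {"dx":0,"dy":0,"dz":0,"spin":0},
    {"dx":0,"dy":0,"dz":0,"spin":0},
    {"dx":0,"dy":0,"dz":0,"spin":0},
    {"dx":0,"dy":0,"dz":0,"spin":0}
  ],
  "claw": 8.7
}}

```text
time: 13.6
ee_pos: [0.549, 0.3016, 0.2091]
eef_rot: [0.129, 0.992, 0.0, -0.0]
ft_force: [-0.1, 0.4, -0.2]
width: 0.0866
grip_force: 0.0
```

```bash
python3 - <<'E'
from h import *
from bench import telemetry
s=telemetry.read_state();print(s["ft_force"],s["width"]);o=(.5198,.3096,0)
delta(s,frame(o,-.2577,(.031,0,.15))[0],-.2577+np.pi/2)
delta(s,frame(o,-.2577,(-.03,-.058,.15))[0],-.2577)
E
```

```text
[-0.1405425   0.42554959 -0.19389271] 0.0866179779057394
grasp now [0.549  0.3016 0.0451] psi 1.313 tilt [0.     0.0001] -> d cm [ -0.07   0.03 -10.49] spin -0.0001
grasp now [0.549  0.3016 0.0451] psi 1.313 tilt [0.     0.0001] -> d cm [ -5.77  -6.03 -10.49] spin 1.5707
```

Call:
{"method": "move_arm", "body": {
  "steps": [
    {"dx":0,"dy":0,"dz":-0.8,"spin":0},
    {"dx":0,"dy":0,"dz":-2,"spin":0},
    {"dx":0,"dy":0,"dz":-4,"spin":0},
    {"dx":0,"dy":0,"dz":-4,"spin":0},
    {"dx":0,"dy":0,"dz":-1.2,"spin":0},
    {"dx":-2,"dy":0,"dz":0,"spin":0},
    {"dx":-2,"dy":0,"dz":0,"spin":0},
    {"dx":0,"dy":0,"dz":0,"spin":0},
    {"dx":0,"dy":0,"dz":0,"spin":0}
  ]
}}

```text
time: 14.5
ee_pos: [0.5876, 0.2912, 0.3288]
eef_rot: [0.129, 0.992, -0.0, -0.0]
ft_force: [0.4, 0.6, -0.5]
width: 0.0869
grip_force: 0.0
```

```bash
python3 - <<'E'
from h import *
from bench import telemetry,imaging
import pickle
o=(.5198,.3096,0);a=-.2577
s=telemetry.read_state();delta(s,frame(o,a,(-.03,-.058,.15))[0],a)
c=imaging.camera("wrist");pickle.dump(c,open("w7.pkl","wb"));im=c["img"].copy()
for p in[(-4,-39,36),(-4,-77,36),(55,23,46),(55,-23,46),(-75,23,46),(-75,-23,46),(105,0,23),(-56,-60,23),(8,-119,46),(8,-155,46),(-78,-119,46)]:
    q=proj(c,frame(o,a,np.array(p)/1000+[0,0,.024]))[0];print(p,q.round(1));cv2.drawMarker(im,tuple(int(v) for v in q.round()),(255,0,255),0,9,1)
cv2.imwrite("pics/m7.png",cv2.resize(im,None,fx=1.25,fy=1.25)[:,:,::-1])
E
```

```text
grasp now [0.5875 0.2912 0.1648] psi 1.3124 tilt [-0.0007 -0.0002] -> d cm [ -5.75 -10.01   1.49] spin 1.5701
(-4, -39, 36) [261.7 143.8]
(-4, -77, 36) [206.4 144.4]
(55, 23, 46) [352.3 231.3]
(55, -23, 46) [286.1 231.4]
(-75, 23, 46) [356.8  24.4]
(-75, -23, 46) [281.1  24.6]
(105, 0, 23) [319.2 284.8]
(-56, -60, 23) [231.2  66. ]
(8, -119, 46) [141.8 164. ]
(8, -155, 46) [ 90.9 165. ]
(-78, -119, 46) [126.6  23.9]
```

View pics/m7.png

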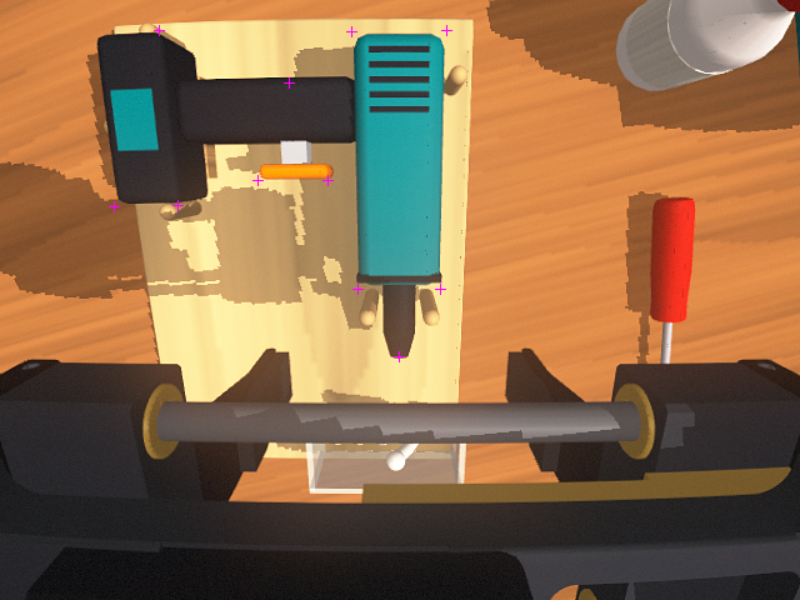

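The duster lies in the jig between the pegs. The nozzle tip at (399,355) is on its predicted marker and points at the carving. The trigger is at (297,172), about 1 mm towards -x of the prediction, and the carving is untouched.

Call:
{"method": "move_arm", "body": {
  "steps": [
    {"dx":0,"dy":0,"dz":0,"spin":0.1427},
    {"dx":0,"dy":0,"dz":0,"spin":0.1427},
    {"dx":0,"dy":0,"dz":0,"spin":0.1427},
    {"dx":0,"dy":0,"dz":0,"spin":0.1427},
    {"dx":0,"dy":0,"dz":0,"spin":0.1427},
    {"dx":0,"dy":0,"dz":0,"spin":0.1427},
    {"dx":0,"dy":0,"dz":0,"spin":0.1427},
    {"dx":0,"dy":0,"dz":0,"spin":0.1427},
    {"dx":0,"dy":0,"dz":0,"spin":0.1427},
    {"dx":0,"dy":0,"dz":0,"spin":0.1427},
    {"dx":0,"dy":0,"dz":0,"spin":0.1427}
  ]
}}

```text
time: 15.65
ee_pos: [0.5868, 0.2921, 0.3291]
eef_rot: [0.793, 0.609, -0.0, -0.001]
ft_force: [-0.9, -1.4, -0.1]
width: 0.0868
grip_force: 0.0
```

Call:
{"method": "move_arm", "body": {
  "steps": [
    {"dx":-1,"dy":-2,"dz":0,"spin":0},
    {"dx":-2,"dy":-3,"dz":0,"spin":0},
    {"dx":-2,"dy":-3,"dz":0,"spin":0},
    {"dx":-0.75,"dy":-2.1,"dz":0,"spin":0},
    {"dx":0,"dy":0,"dz":0,"spin":0},
    {"dx":0,"dy":0,"dz":0,"spin":0},
    {"dx":0,"dy":0,"dz":0,"spin":0}
  ]
}}

```text
time: 16.35
ee_pos: [0.4757, 0.2617, 0.3293]
eef_rot: [0.792, 0.611, 0.0, 0.0]
ft_force: [0.3, -0.3, 0.2]
width: 0.0869
grip_force: 0.0
```

```bash
python3 - <<'E'
from h import *
from bench import telemetry
s=telemetry.read_state();o=(.5198,.3096,0);a=-.2577
delta(s,frame(o,a,(-.031,-.058,.047))[0],a);print(s["joint_positions"],s["time"])
E
```

```text
grasp now [0.4758 0.2618 0.1653] psi -0.2564 tilt [0.0006 0.0004] -> d cm [-0.06 -0.07 11.83] spin 0.0013
[-1.09834543  0.22469867  0.58392974  1.80494973 -0.13494047  1.15092608
 -0.72728276] 16.35
```

Call:
{"method": "move_arm", "body": {
  "steps": [
    {"dx":-0.05,"dy":-0.05,"dz":1,"spin":0.001},
    {"dx":0,"dy":0,"dz":2.5,"spin":0},
    {"dx":0,"dy":0,"dz":3,"spin":0},
    {"dx":0,"dy":0,"dz":2.5,"spin":0},
    {"dx":0,"dy":0,"dz":1.5,"spin":0},
    {"dx":0,"dy":0,"dz":0.9,"spin":0},
    {"dx":0,"dy":0,"dz":0.4,"spin":0},
    {"dx":0,"dy":0,"dz":0,"spin":0},
    {"dx":0,"dy":0,"dz":0,"spin":0},
    {"dx":0,"dy":0,"dz":0,"spin":0}
  ]
}}

```text
time: 17.35
ee_pos: [0.4751, 0.2613, 0.2119]
eef_rot: [0.792, 0.61, 0.001, -0.0]
ft_force: [0.1, -0.1, 0.1]
width: 0.0872
grip_force: 0.0
```

Call:
{"method": "move_arm", "body": {
  "steps": [
    {"dx":0,"dy":0,"dz":0,"spin":0},
    {"dx":0,"dy":0,"dz":0,"spin":0},
    {"dx":0,"dy":0,"dz":0,"spin":0},
    {"dx":0,"dy":0,"dz":0,"spin":0},
    {"dx":0,"dy":0,"dz":0,"spin":0},
    {"dx":0,"dy":0,"dz":0,"spin":0},
    {"dx":0,"dy":0,"dz":0,"spin":0}
  ],
  "claw": 5.6,
  "squeeze": 6
}}

```text
time: 18.05
ee_pos: [0.4748, 0.2611, 0.2111]
eef_rot: [0.792, 0.61, 0.0, -0.0]
ft_force: [-1.0, 0.7, 0.3]
width: 0.0564
grip_force: 0.0
```

```bash
python3 - <<'E'
from h import *
from bench import telemetry,imaging
s=telemetry.read_state();o=(.5198,.3096,0);a=-.2577
delta(s,frame(o,a,(-.031,-.058,.047))[0],a);print(s["width"],s["grip_force"],s["ft_force"])
c=imaging.camera("top");b=c["img"][180:330,160:300];c=imaging.camera("wrist")["img"]
cv2.imwrite("pics/m8.png",np.hstack([cv2.resize(b,(400,428)),cv2.resize(c[:,120:],(400,428))])[:,:,::-1])
E
```

```text
grasp now [0.4748 0.2611 0.0471] psi -0.2577 tilt [0.     0.0001] -> d cm [0.04 0.02 0.01] spin 0.0
0.05641963071525328 0.0 [-1.01761223  0.67251348  0.29095969]
```

View pics/m8.png

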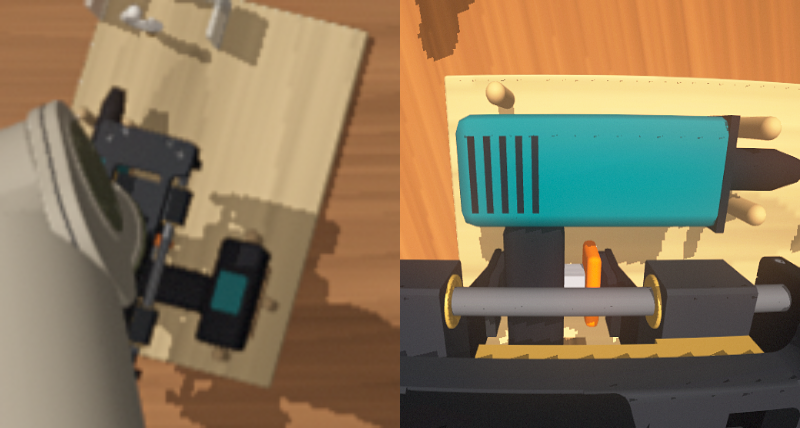

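Wrist panel: the fingers stand either side of the handle (from column 505) and the orange trigger (590–600), not yet pressing. I'll ease in now.

Call:
{"method": "move_arm", "body": {
  "steps": [
    {"dx":0,"dy":0,"dz":0,"spin":0},
    {"dx":0,"dy":-0.05,"dz":0,"spin":0},
    {"dx":0,"dy":0,"dz":0,"spin":0}
  ],
  "claw": 5.1,
  "squeeze": 7
}}

```text
time: 18.45
ee_pos: [0.4744, 0.2611, 0.2111]
eef_rot: [0.792, 0.61, 0.0, 0.0]
ft_force: [1.5, 0.7, -1.3]
width: 0.0515
grip_force: 0.7
```

Call:
{"method": "move_arm", "body": {
  "steps": [
    {"dx":0,"dy":-0.1,"dz":0,"spin":0},
    {"dx":0,"dy":-0.05,"dz":0,"spin":0},
    {"dx":0,"dy":0,"dz":0,"spin":0}
  ],
  "claw": 4.8
}}

```text
time: 18.75
ee_pos: [0.4728, 0.2616, 0.2111]
eef_rot: [0.792, 0.61, 0.0, -0.0]
ft_force: [0.4, -0.2, 0.6]
width: 0.048
grip_force: 2.5
```

Call:
{"method": "move_arm", "body": {
  "steps": [
    {"dx":0,"dy":-0.1,"dz":0,"spin":0},
    {"dx":0,"dy":0,"dz":0,"spin":0},
    {"dx":0,"dy":0,"dz":0,"spin":0}
  ],
  "claw": 4.5
}}

```text
time: 19.05
ee_pos: [0.4716, 0.2619, 0.2111]
eef_rot: [0.792, 0.61, -0.0, -0.0]
ft_force: [-2.2, -0.9, 3.4]
width: 0.0454
grip_force: 7.0
```

Call:
{"method": "move_arm", "body": {
  "steps": [
    {"dx":0,"dy":0,"dz":0,"spin":0},
    {"dx":0,"dy":0,"dz":0,"spin":0},
    {"dx":0,"dy":0,"dz":0,"spin":0},
    {"dx":0,"dy":0,"dz":0,"spin":0},
    {"dx":0,"dy":0,"dz":0,"spin":0},
    {"dx":0,"dy":0,"dz":0,"spin":0},
    {"dx":0,"dy":0,"dz":0,"spin":0},
    {"dx":0,"dy":0,"dz":0,"spin":0},
    {"dx":0,"dy":0,"dz":0,"spin":0}
  ]
}}

```text
time: 19.95
ee_pos: [0.4716, 0.2619, 0.2111]
eef_rot: [0.792, 0.61, -0.0, -0.0]
ft_force: [-4.8, -0.9, 5.5]
width: 0.0455
grip_force: 7.0
```

Call:
{"method": "move_arm", "body": {
  "steps": [
    {"dx":0,"dy":-0.15,"dz":0,"spin":0},
    {"dx":0,"dy":-0.1,"dz":0,"spin":0},
    {"dx":0,"dy":0,"dz":0,"spin":0},
    {"dx":0,"dy":0,"dz":0,"spin":0}
  ],
  "claw": 3.8,
  "squeeze": 22
}}

```text
time: 20.35
ee_pos: [0.4692, 0.2626, 0.2111]
eef_rot: [0.792, 0.61, -0.0, -0.0]
ft_force: [-3.9, 0.3, 5.9]
width: 0.04
grip_force: 22.0
```

Call:
{"method": "move_arm", "body": {
  "steps": [
    {"dx":0,"dy":0,"dz":0,"spin":0},
    {"dx":0,"dy":0,"dz":0,"spin":0},
    {"dx":0,"dy":0,"dz":0,"spin":0},
    {"dx":0,"dy":0,"dz":0,"spin":0},
    {"dx":0,"dy":0,"dz":0,"spin":0},
    {"dx":0,"dy":0,"dz":0,"spin":0},
    {"dx":0,"dy":0,"dz":0,"spin":0},
    {"dx":0,"dy":0,"dz":0,"spin":0}
  ]
}}

```text
time: 21.15
ee_pos: [0.4692, 0.2626, 0.2111]
eef_rot: [0.792, 0.61, -0.0, -0.0]
ft_force: [-4.4, -1.0, 5.1]
width: 0.0403
grip_force: 22.0
```

Call:
{"method": "move_arm", "body": {
  "steps": [
    {"dx":0,"dy":0,"dz":0,"spin":0},
    {"dx":0,"dy":0.2,"dz":0,"spin":0},
    {"dx":0,"dy":0.2,"dz":0,"spin":0},
    {"dx":0,"dy":0.1,"dz":0,"spin":0},
    {"dx":0,"dy":0,"dz":0,"spin":0},
    {"dx":0,"dy":0,"dz":0,"spin":0},
    {"dx":0,"dy":0,"dz":0,"spin":0},
    {"dx":0,"dy":0,"dz":0,"spin":0}
  ],
  "claw": 8.7
}}

```text
time: 21.95
ee_pos: [0.4742, 0.2613, 0.2111]
eef_rot: [0.792, 0.61, 0.0, -0.0]
ft_force: [1.0, 0.2, -0.4]
width: 0.0859
grip_force: 0.0
```

Call:
{"method": "move_arm", "body": {
  "steps": [
    {"dx":0,"dy":0,"dz":-1,"spin":0},
    {"dx":0,"dy":0,"dz":-2.5,"spin":0},
    {"dx":0,"dy":0,"dz":-4,"spin":0},
    {"dx":0,"dy":0,"dz":-4,"spin":0},
    {"dx":0,"dy":0,"dz":-2,"spin":0},
    {"dx":-2,"dy":0,"dz":0,"spin":0},
    {"dx":-4,"dy":0,"dz":0,"spin":0},
    {"dx":-4,"dy":0,"dz":0,"spin":0},
    {"dx":-4,"dy":0,"dz":0,"spin":0},
    {"dx":-3,"dy":0,"dz":0,"spin":0},
    {"dx":0,"dy":0,"dz":0,"spin":0},
    {"dx":0,"dy":0,"dz":0,"spin":0}
  ]
}}

```text
time: 23.15
ee_pos: [0.431, 0.0965, 0.3468]
eef_rot: [0.792, 0.61, 0.001, -0.0]
ft_force: [-0.2, 0.2, 0.3]
width: 0.0869
grip_force: 0.0
```

```bash
python3 - <<'E'
from h import *
from bench import telemetry,imaging
s=telemetry.read_state();print(s["time"],s["ee_pos"],s["ft_force"])
c=imaging.camera("wrist");im=c["img"].copy();o=(.5198,.3096,0);a=-.2577
for p in[(-4,-39,36),(-4,-77,36),(55,23,46),(55,-23,46),(-75,23,46),(-75,-23,46),(105,0,23),(8,-119,46)]:
    q=proj(c,frame(o,a,np.array(p)/1000+[0,0,.024]))[0];cv2.drawMarker(im,tuple(int(v) for v in q.round()),(255,0,255),0,9,1)
t=imaging.camera("top")["img"][150:330,150:300]
cv2.imwrite("pics/m9.png",np.hstack([cv2.resize(im[:400],(500,400)),cv2.resize(t,(300,400))])[:,:,::-1])
E
```

```text
23.15 [0.43099552 0.09645864 0.34681095] [-0.18111175  0.19875304  0.33370154]
```

View pics/m9.png

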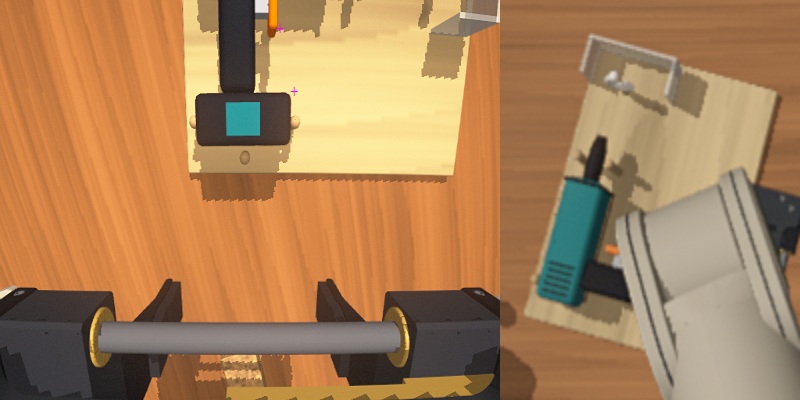

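The battery foot at (243,118) lies between its pegs, and the trigger has sprung back out. In the top view the nozzle points at the untouched carving, and the arm is clear of everything.

```bash
python3 -c "
from bench import job
print(job.close_job())"
```

```text
the job is handed in; nothing more can be done
None
```

The duster lies in the jig with its nozzle pointing at the carving; the trigger was held about a second at its first pressure point and about a second fully in, then let go. The job was handed in after 23 s with the arm clear; no verdict came back.

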